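Walk the kitchen scale to the middle of the marble slab

TASK

The heavy kitchen scale stands at the near edge of the marble slab. Walk it away from you to the middle of the slab by pushing its two near corners in turn - left, right, left, right, beginning with the left and pushing each at least twice - so that it ends centred on the slab and square to it. Leave the mug, the tin and the power bank where they are.

Things in the scene. Friction and masses are not known exactly. Their poses are not given: they have to be found in the camera images.
- scale: heavy flat kitchen scale (about 0.9 kg, too wide to grasp): low grey box, a black rubber pad on each of its four corners, steel plate on top; 100 mm deep (x), 192 mm wide (y), 49 mm high over all. Origin: centre of its underside; x points from the near side (black display, two white buttons) to the far side, y to the left. It starts roughly square to the slab, at the slab's near edge.
- corner_left: black rubber pad on the scale's near left corner, the place to push; 20 mm deep (x), 32 mm wide (y), 34 mm high. Origin: its centre, at (-40, 80, 23) mm from the scale's origin, axes as the scale's; its near face is 10 mm nearer, 4 mm proud of the housing. A push of 20 mm there moves the scale on and turns it a few degrees clockwise seen from above.
- corner_right: the same pad on the scale's near right corner, centre at (-40, -80, 23) mm from the scale's origin; a push there turns the scale anticlockwise
- slab: flat white marble slab on the worktop, fixed; 240 mm deep (x) by 280 mm wide (y) by 12 mm thick. Origin: centre of its underside; x points away from the robot, y to the left, z up. The scale slides on its top face, 12 mm above the worktop.
- mug: mug with blue stripes, loose, 77 mm across, 116 mm over the handle, 100 mm high, standing beside the slab; origin: centre of the underside
- tin: upright food tin, loose, 76 mm across, 110 mm high, standing beside the slab on the opposite side from the mug; origin: centre of the underside
- power_bank: flat copper-coloured power bank, loose, 145 x 72 x 16 mm, lying well to the left of the slab; origin: centre of the underside

How it is judged:
By the outcome, as a careful person would: the job done as asked, in the order asked, and still so for the second after the job is handed in, with the robot touching nothing.
It also fails if it takes over 58 s, if anything falls off the work surface, if the arm or the gripper's body presses on something with over 40 N, if the wrist force passes 120 N, or if a joint passes its speed limit or range.

ROBOT

A 7-joint arm with a two-finger parallel gripper is mounted at the origin on a cart in front of the work surface, level with it; the furniture and walls round the work are solid. World frame = base frame: x ahead of the robot, y to its left, z up, the work surface at z = 0. Lengths are in m, angles in rad, forces in N, time in s.
With the tool pointing down it reaches from about 0.375 to 0.925 m from the base axis. Payload 3.1 kg.
Tool frame: the origin (TCP) lies at the very end of the fingers, on their centre line; the grasp point (between the pads) lies 19 mm behind it; z points along the fingers, y is the direction in which the jaws open and shut (so a half turn about z gives the same grasp; the last joint's range is limited). The gripper opens to 85 mm and grips with 20 to 120 N. Pads are 22 mm wide; open, the fingers measure 114 mm over their backs; the gripper's body (76 mm by 85 mm) begins 54 mm behind the grasp point. The pads swing forward as they close: fully open they stand 13 mm farther back than shut.
Start: joints at [1.248, 0.383, 0.044, 1.598, -0.018, 1.161, -0.05], TCP at [0.145, -0.634, 0.231] pointing down, gripper open.
Joint ranges: [-2.61, 2.61], [-0.41, 2.15], [-1.48, 1.57], [0, 2.5], [-1.57, 4.71], [0.05, 1.97], [-2.85, 2.85]. Speed limits (rad/s): [2.79, 2.79, 3.14, 3.14, 3.14, 3.14, 3.14].

INTERFACE

Orientations are given as a unit quaternion [w, x, y, z].
In Python, from cell import readout, vision, ticket, spotter gives the robot as it stands.
- The arm moves only by the shell command python3 -m inch 'ROWS' [FORCE]. ROWS is JSON, a list of rows, each a list of 7 numbers: the turn, a rotation vector about the world's x, y, z in units of 8 degrees (1.0 is 8 degrees), then the shift along the world's x, y, z in units of 60 mm (1.0 is 60 mm), then the closure in counts, from 0 (fully open) to 255 (shut). In form: [[wx, wy, wz, tx, ty, tz, claw], ...]. A call has 1 to 10 rows; each row is the pose to reach, as a shift and turn from the pose measured when the call began; what a row does not reach only later rows make up. A row lasts 1/8 s, in which the tool goes at most 62.5 mm and 10.7 degrees, less where a joint would pass 70% of its speed; a pose out of reach is approached as far as the arm can. A call with a gripper value outside its range is refused whole. The fingers move at their own pace and stop on an object; FORCE is the grip in N (left out, the last holds). Time passes only in rows, so rows that repeat a pose let the fingers close. It gives the time, the measured TCP pose, the force and the opening at its end, in the units of the state.
- readout.get_state(): the state, without advancing time (a new reading comes with each control period).
- vision.capture(name): name is "side" or "top" or "wrist"; returns (picture, depth): 384x512x3 uint8, blue, green, red; 384x512 float32, m along the optical axis (not along the pixel's ray), 0 where there is no reading.
- vision.camera_model(name): a dict with "K" (3x3 intrinsics, pixels), "k1" (the pictures are not rectified: a ray, as slopes to the right and down, at radius r is drawn at 1 + k1 r^2 times it, then the intrinsics apply), "extrinsics" (4x4, takes a point from world to camera coordinates); the wrist camera has in their place "mount" (4x4, takes a point from camera to tool coordinates, whose origin is the TCP and whose axes are the flange's). Camera axes: x right, y down, z forward; pixel columns grow to the right and rows downward; lengths in m; the calibration is good to about 2 mm. A picture is of the moment at which its call begins: read the wrist's pose just before it. camera_model takes no time and is no camera call.
- ticket.close_job(): hands the job in, once; it reports no verdict.
Trained networks look in the newest picture that a camera, given by its name, has taken for a name from the list of things; names that differ only in an ending like _2 or _b are one class to them, and where a whole thing is asked for, a point or a joint stands for the part that bears it (a point fixed in the world has none). Each returns a list of dicts, best first, with "confidence" (0 to 1); they miss things now and then, are a little off and sometimes report something else, mostly with a low value. They report only what shows in the picture. A call takes as long as a camera call.
- spotter.look_for(camera, name): "extent" ([centre column, centre row, width, height] in pixels, round what is visible of it).
The state is a dict: "time": time; "joint_pos": joint angles; "qd": joint speeds; "joint_efforts": joint torques, N m; "position": TCP position; "tcp_rot": TCP orientation; "contact_force": force on the tool from outside, world axes, zero at the start; "torque": the same for the moment, N m; "grip_width": finger opening in m.
Only numpy, scipy, OpenCV 4.12 (cv2) and the standard library are available. Lean on these libraries where they do the work, as an engineer would, in place of code of your own. Each camera call takes 0.05 s, during which the arm holds its last target. There are 200 camera calls.

## Working session

There is one attempt and no reset: what is moved stays moved. The work goes in short steps, Python scripts to look and compute and a shell command to move; the robot and the scene stay as the last step left them, time stands still between calls to the robot, and variables do not carry over. Pictures are saved under pics/ and viewed, about 8 in all and at most 12, crops included, and the job is handed in when it is done.

```bash
ls; mkdir -p pics; python3 - <<'E'
from cell import readout, vision, spotter
import cv2, numpy as np
s=readout.get_state();print(s)
for c in ("top","side"):
    p,d=vision.capture(c);cv2.imwrite(f"pics/{c}0.png",p);np.save(f"pics/{c}0d.npy",d)
    m=vision.camera_model(c);print(c,np.round(m["K"],1).tolist(),m["k1"],np.round(m["extrinsics"],4).tolist())
    for n in ("scale","corner_left","corner_right","slab","mug","tin","power_bank"):
        print(n,[(np.round(r["extent"],1).tolist(),round(r["confidence"],2)) for r in spotter.look_for(c,n)[:3]])
a=cv2.imread("pics/top0.png");b=cv2.imread("pics/side0.png")
cv2.imwrite("pics/both0.png",cv2.resize(np.vstack([a,b]),(400,600)) if 0 else a)
E
```

```text
pics
{'time': 0.0, 'joint_pos': array([ 1.24819866,  0.38384347,  0.04381454,  1.59956557, -0.01790939,
        1.1612059 , -0.04989891]), 'qd': array([ 0.00046685,  0.00065063,  0.00042764, -0.00145982, -0.00121839,
        0.00071485,  0.00102755]), 'joint_efforts': array([-3.04116129e-04, -4.33459353e+01,  1.02454718e+00, -2.49513549e+01,
        1.05352647e-02,  1.12739165e-02,  7.25558547e-07]), 'position': array([ 0.14469032, -0.63272646,  0.22988528]), 'tcp_rot': array([-1.29824016e-03,  9.93683696e-01,  1.12209549e-01, -2.09808401e-04]), 'contact_force': array([-0.22033499,  0.57336795, -0.55231302]), 'torque': array([-0.00087814,  0.02869224,  0.01059312]), 'grip_width': 0.08526091885840266}
top [[355.1, 0.0, 258.0], [0.0, 355.1, 193.1], [0.0, 0.0, 1.0]] 0.011530024051084652 [[0.0174, -0.9998, 0.0043, 0.1698], [-0.9975, -0.0177, -0.0681, 0.52], [0.0681, -0.0031, -0.9977, 1.1933], [0.0, 0.0, 0.0, 1.0]]
scale [([327.5, 195.0, 63.7, 38.8], 0.92)]
corner_left [([305.9, 211.1, 9.2, 8.7], 0.59)]
corner_right []
slab [([326.6, 180.5, 88.9, 80.6], 0.77)]
mug [([397.7, 184.0, 38.0, 26.2], 0.65)]
tin [([259.8, 199.0, 28.9, 22.4], 0.65)]
power_bank [([132.2, 195.7, 20.4, 43.0], 0.57)]
side [[356.4, 0.0, 249.9], [0.0, 356.4, 192.8], [0.0, 0.0, 1.0]] -0.11505414262560726 [[0.9392, -0.3433, 0.0021, -0.424], [-0.2195, -0.6051, -0.7653, 0.2556], [0.264, 0.7183, -0.6437, 0.815], [0.0, 0.0, 0.0, 1.0]]
scale [([281.8, 254.8, 78.4, 72.5], 0.6)]
corner_left [([251.1, 237.6, 5.7, 12.2], 0.59)]
corner_right [([287.4, 283.8, 16.1, 14.9], 0.55)]
slab [([304.6, 257.9, 134.3, 108.6], 0.73)]
mug [([342.5, 318.4, 38.7, 59.5], 0.73)]
tin [([244.8, 191.0, 30.6, 46.4], 0.93)]
power_bank [([209.8, 135.1, 37.7, 17.4], 0.67)]
```

```bash
cat > h.py <<'E'
import numpy as np, cv2
from cell import vision
def ground(c,uv,z):
    "pixels -> world points on the plane of height z (fixed cameras)"
    m=vision.camera_model(c);K=np.array(m["K"]);E=np.array(m["extrinsics"])
    q=(np.atleast_2d(uv).astype(float)-K[:2,2])/[K[0,0],K[1,1]]
    s=q.copy()
    for _ in range(8): s=q/(1+m["k1"]*(s**2).sum(1,keepdims=True))
    d=np.c_[s,np.ones(len(s))]@E[:3,:3]; o=-E[:3,:3].T@E[:3,3]
    return o+d*((z-o[2])/d[:,2])[:,None]
def project(c,P):
    m=vision.camera_model(c);K=np.array(m["K"]);E=np.array(m["extrinsics"])
    p=np.atleast_2d(P)@E[:3,:3].T+E[:3,3]; s=p[:,:2]/p[:,2:]
    return s*(1+m["k1"]*(s**2).sum(1,keepdims=True))*[K[0,0],K[1,1]]+K[:2,2]
E
python3 - <<'E'
from h import *
for n,uv,z in (("scale",(327.5,195),.061),("cl",(305.9,211.1),.05),("slab",(326.6,180.5),.012),("mug",(397.7,184),.08),("tin",(259.8,199),.1),("pb",(132,195.7),.016)):
    print(n,ground("top",uv,z).round(4))
a=cv2.imread("pics/top0.png")[130:260,220:440];b=cv2.imread("pics/side0.png")[150:350,180:400]
a=cv2.resize(a,None,fx=3.4,fy=3.4,interpolation=cv2.INTER_CUBIC)
cv2.imwrite("pics/topc.png",a)
cv2.imwrite("pics/sidec.png",cv2.resize(b,None,fx=2.7,fy=2.7,interpolation=cv2.INTER_CUBIC))
E
```

```text
scale [[ 0.5117 -0.0495  0.061 ]]
cl [[0.4578 0.0196 0.05  ]]
slab [[ 0.5648 -0.0559  0.012 ]]
mug [[ 0.5502 -0.2727  0.08  ]]
tin [[0.4926 0.1731 0.1   ]]
pb [[0.5006 0.6073 0.016 ]]
```

View pics/topc.png

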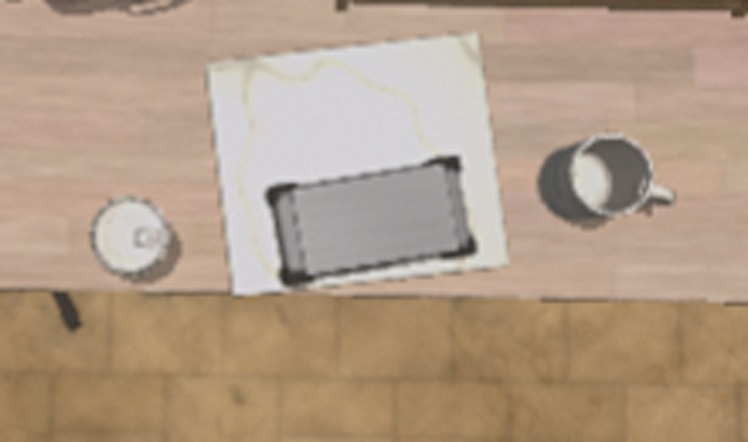

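View pics/sidec.png

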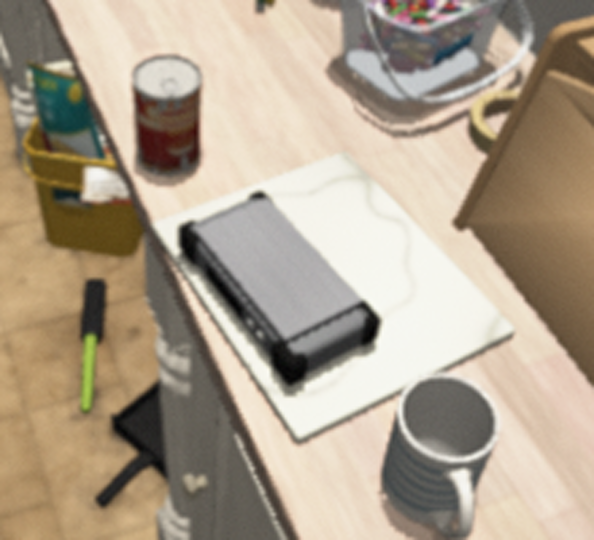

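The top crop shows the slab with corners at about (208,62), (478,33), (507,262) and (233,293), turned about 6°. The scale is at its near edge, with pads near (292,277) and (465,245). The tin stands to the left and the mug to the right, both clear of the pushing lanes. The side crop shows the same layout.

```bash
cat >> h.py <<'E'
from scipy.optimize import minimize
def cloud(c,d):
    v,u=np.nonzero(d>0);z=d[v,u]
    m=vision.camera_model(c);E=np.array(m["extrinsics"])
    g=ground(c,np.c_[u,v],0.0);o=-E[:3,:3].T@E[:3,3];r=g-o
    r/=(r@E[2,:3])[:,None]
    return u,v,o+r*z[:,None]
def rect(P):
    "centre, yaw of depth axis (rad), sides (x,y) of min-area rectangle"
    (cx,cy),(w,h),a=cv2.minAreaRect((P[:,:2]*1000).astype(np.float32))
    a=(a+45)%90-45
    x,y=np.ptp(P[:,0]),np.ptp(P[:,1])
    return np.round([cx,cy,a],1),sorted(np.round([w,h],1).tolist())
def measure(tag,c="top"):
    p,d=vision.capture(c);cv2.imwrite(f"pics/{tag}_{c}.png",p)
    return analyse(p,d,c)
def analyse(p,d,c="top",ctr=(.555,-.055)):
    u,v,P=cloud(c,d)
    near=(abs(P[:,0]-ctr[0])<.17)&(abs(P[:,1]-ctr[1])<.165)
    def comp(sel):
        m=np.zeros(d.shape,np.uint8);m[v[sel],u[sel]]=1
        n,l,st,_=cv2.connectedComponentsWithStats(m)
        k=1+np.argmax(st[1:,4]);return (l[v,u]==k)
    s=comp(near&(P[:,2]>.035)&(P[:,2]<.08))
    hsv=cv2.cvtColor(p,cv2.COLOR_BGR2HSV)[v,u]
    w=comp(near&(hsv[:,2]>190)&(hsv[:,1]<40)&(P[:,2]<.03))
    print(c,"scale",rect(P[s]),"z",np.median(P[s,2]).round(4),"slab",rect(ground(c,np.c_[u,v][w],.012)),"z",np.median(P[w,2]).round(4))
E
python3 - <<'E'
from h import *
for c in("top","side"):
    try: analyse(cv2.imread(f"pics/{c}0.png"),np.load(f"pics/{c}0d.npy"),c)
    except Exception as e: print(c,e)
uv=np.array([(208,62),(478,33),(507,262),(233,293)])/3.4+[220,130]-.35
g=ground("top",uv,.012)[:,:2]*1000;print(g.round(1).tolist(),g.mean(0))
uv=np.array([(268,188),(458,156),(477,252),(284,285)])/3.4+[220,130]-.35
g=ground("top",uv,.05)[:,:2]*1000;print(g.round(1).tolist(),g.mean(0))
E
```

```text
top scale (array([513.8, -58.3,  10.6]), [99.4, 191.5]) z 0.0601 slab (array([575. , -48.1,   7.4]), [239.9, 279.9]) z 0.0121
side scale (array([511.7, -59.1,  10.7]), [99.3, 193.5]) z 0.0592 slab (array([584.8, -38.5,   7.1]), [267.4, 305.9]) z 0.011
[[675.2, 102.7], [709.9, -171.6], [477.4, -200.3], [441.4, 74.6]] [576.00524906 -48.65043572]
[[544.2, 45.0], [579.0, -140.8], [485.3, -159.2], [449.9, 28.5]] [514.59416258 -56.62415061]
```

```bash
python3 -m inch '[[0,0,-0.7,4.25,6.4,-0.5,255],[0,0,-0.7,4.25,6.4,-0.5,255],[0,0,-0.7,4.25,6.4,-0.5,255],[0,0,-0.7,4.25,6.4,-0.5,255],[0,0,-0.7,4.25,6.4,-0.5,255],[0,0,-0.7,4.25,6.4,-0.5,255],[0,0,-0.7,4.25,6.4,-0.5,255],[0,0,-0.7,4.25,6.4,-0.5,255],[0,0,-0.7,4.25,6.4,-0.5,255]]'
```

```text
time: 1.92
position: [0.4013, -0.2474, 0.2015]
tcp_rot: [0.0, 0.998, 0.066, 0.0]
contact_force: [-0.3, -1.1, -0.9]
grip_width: -0.0
```

```bash
python3 -m inch '[[0,0,0,0.2,4.23,-0.6,255],[0,0,0,0.2,4.23,-0.6,255],[0,0,0,0.2,4.23,-0.6,255],[0,0,0,0.2,4.23,-0.6,255],[0,0,0,0.2,4.23,-0.6,255],[0,0,0,0.2,4.23,-1.8,255],[0,0,0,0.2,4.23,-2.5,255],[0,0,0,0.2,4.23,-2.89,255],[0,0,0,0.2,4.23,-2.89,255],[0,0,0,0.2,4.23,-2.89,255]]'
```

```text
time: 3.18
position: [0.4146, 0.0051, 0.029]
tcp_rot: [0.0, 0.998, 0.065, 0.001]
contact_force: [0.7, 0.1, 0.9]
grip_width: 0.0003
```

```bash
python3 -m inch '[[0,0,0,0.25,0.03,0,255],[0,0,0,0.34,0.04,0,255],[0,0,0,0.42,0.05,0,255],[0,0,0,0.50,0.06,0,255],[0,0,0,0.58,0.07,0,255],[0,0,0,0.66,0.08,0,255],[0,0,0,0.72,0.09,0,255],[0,0,0,0.72,0.09,0,255]]'; python3 -c "
from h import *
measure('p1')"; python3 -m inch '[[0,0,0,-0.4,-0.05,0,255],[0,0,0,-0.6,-0.08,0,255],[0,0,0,-0.6,-0.08,0,255]]';python3 -c "
from h import *
measure('p1b');measure('p1b','side')"
```

```text
time: 4.18
position: [0.4554, 0.0112, 0.0281]
tcp_rot: [0.0, 0.998, 0.066, -0.001]
contact_force: [-3.4, 2.0, -1.4]
grip_width: 0.0002
top scale (array([523.6, -59.3,   5.5]), [99.6, 190.9]) z 0.0599 slab (array([574.9, -48.1,   7.4]), [239.3, 279.9]) z 0.0121
time: 4.6
position: [0.4197, 0.0058, 0.0283]
tcp_rot: [0.0, 0.998, 0.065, -0.0]
contact_force: [0.4, -1.2, -0.4]
grip_width: 0.0003
top scale (array([523.7, -59.6,   5.5]), [99.7, 190.9]) z 0.0599 slab (array([574.9, -48.1,   7.4]), [239.4, 279.9]) z 0.0121
side scale (array([522.5, -60.1,   5.9]), [100.5, 193.6]) z 0.0593 slab (array([ 5.804e+02, -6.340e+01,  4.000e-01]), [273.2, 327.4]) z 0.0108
```

```bash
python3 -m inch '[[0,0,0,0,-1.0,0,255],[0,0,0,0.2,-2.0,0,255],[0,0,0,0.66,-2.55,0,255],[0,0,0,0.66,-2.55,0,255],[0,0,0,0.66,-2.55,0,255]]' && python3 -m inch '[[0,0,0,0.08,0.0,0,255],[0,0,0,0.18,0.02,0,255],[0,0,0,0.28,0.05,0,255],[0,0,0,0.37,0.08,0,255],[0,0,0,0.46,0.11,0,255],[0,0,0,0.54,0.14,0,255],[0,0,0,0.60,0.16,0,255],[0,0,0,0.60,0.16,0,255]]'; python3 -c "
from h import *
measure('p2')"; python3 -m inch '[[0,0,0,-0.5,-0.05,0,255],[0,0,0,-0.7,-0.08,0,255],[0,0,0,-0.8,-0.08,0,255]]';python3 -c "
from h import *
measure('p2b')"
```

```text
time: 5.32
position: [0.4614, -0.1463, 0.0287]
tcp_rot: [-0.0, 0.998, 0.066, 0.001]
contact_force: [-0.7, -0.1, -0.1]
grip_width: 0.0001
time: 6.32
position: [0.4959, -0.1377, 0.0281]
tcp_rot: [0.0, 0.998, 0.065, -0.001]
contact_force: [-1.6, -3.8, 0.8]
grip_width: -0.0001
top scale (array([538.2, -49.1,  12.6]), [99.2, 190.3]) z 0.0602 slab (array([574.9, -48.1,   7.4]), [239.5, 279.9]) z 0.0121
time: 6.75
position: [0.4483, -0.142, 0.0284]
tcp_rot: [0.0, 0.998, 0.066, 0.0]
contact_force: [0.1, 0.7, -0.5]
grip_width: -0.0001
top scale (array([538.5, -49.4,  12.7]), [99.3, 191.1]) z 0.06 slab (array([575. , -48.1,   7.4]), [240.0, 279.9]) z 0.0122
```

```bash
python3 -m inch '[[0,0,0,-0.1,1.0,0,255],[0,0,0,-0.1,2.0,0,255],[0,0,0,0,2.62,0,255],[0,0,0,0,2.62,0,255],[0,0,0,0,2.62,0,255]]' && python3 -m inch '[[0,0,0,0.15,0.0,0,255],[0,0,0,0.25,0.02,0,255],[0,0,0,0.34,0.03,0,255],[0,0,0,0.43,0.04,0,255],[0,0,0,0.52,0.05,0,255],[0,0,0,0.61,0.07,0,255],[0,0,0,0.69,0.08,0,255],[0,0,0,0.69,0.08,0,255]]'; python3 -m inch '[[0,0,0,-0.4,-0.03,0,255],[0,0,0,-0.6,-0.05,0,255],[0,0,0,-0.6,-0.05,0,255]]';python3 -c "
from h import *
measure('p3')"
```

```text
time: 7.42
position: [0.4484, 0.0151, 0.0284]
tcp_rot: [0.0, 0.998, 0.066, 0.0]
contact_force: [-0.0, -1.0, 0.3]
grip_width: -0.0003
time: 8.43
position: [0.488, 0.0199, 0.0275]
tcp_rot: [-0.0, 0.998, 0.065, -0.002]
contact_force: [-2.8, 2.3, -1.2]
grip_width: -0.0
time: 8.8
position: [0.4519, 0.0163, 0.0276]
tcp_rot: [0.0, 0.998, 0.065, -0.002]
contact_force: [-0.5, 0.6, 0.4]
grip_width: -0.0001
top scale (array([554.9, -52. ,   4.4]), [100.4, 192.0]) z 0.06 slab (array([575.2, -48.1,   7.3]), [239.4, 280.2]) z 0.0122
```

```bash
python3 -m inch '[[0,0,0,0.1,-1.0,0,255],[0,0,0,0.3,-2.0,0,255],[0,0,0,0.6,-2.57,0,255],[0,0,0,0.6,-2.57,0,255],[0,0,0,0.6,-2.57,0,255]]' && python3 -m inch '[[0,0,0,0.12,0.01,0,255],[0,0,0,0.22,0.03,0,255],[0,0,0,0.31,0.04,0,255],[0,0,0,0.39,0.05,0,255],[0,0,0,0.47,0.06,0,255],[0,0,0,0.525,0.07,0,255],[0,0,0,0.525,0.07,0,255]]'; python3 -m inch '[[0,0,0,-0.4,-0.03,0,255],[0,0,0,-0.7,-0.05,0,255],[0,0,0,-0.7,-0.05,0,255]]';python3 -c "
from h import *
measure('p4')"
```

```text
time: 9.48
position: [0.4898, -0.1372, 0.028]
tcp_rot: [-0.0, 0.998, 0.065, -0.0]
contact_force: [-0.5, 0.6, 0.2]
grip_width: 0.0005
time: 10.35
position: [0.5194, -0.1339, 0.0273]
tcp_rot: [0.0, 0.998, 0.065, -0.003]
contact_force: [-4.3, -3.5, 0.6]
grip_width: -0.0001
time: 10.72
position: [0.477, -0.1361, 0.0272]
tcp_rot: [0.0, 0.998, 0.065, -0.003]
contact_force: [0.2, -0.4, 0.7]
grip_width: -0.0001
top scale (array([564.9, -47.3,  10.3]), [99.7, 190.6]) z 0.06 slab (array([575. , -48.1,   7.4]), [239.9, 279.9]) z 0.0121
```

```bash
python3 -m inch '[[0,0,0,-0.2,1.0,0,255],[0,0,0,-0.2,2.0,0,255],[0,0,0,0,2.62,0,255],[0,0,0,0,2.62,0,255],[0,0,0,0,2.62,0,255]]' && python3 -m inch '[[0,0,0,0.12,0.0,0,255],[0,0,0,0.22,0.02,0,255],[0,0,0,0.30,0.03,0,255],[0,0,0,0.38,0.04,0,255],[0,0,0,0.475,0.05,0,255],[0,0,0,0.475,0.05,0,255]]'; python3 -m inch '[[0,0,0,-0.4,-0.03,0,255],[0,0,0,-0.6,-0.05,0,255],[0,0,0,-0.6,-0.05,0,255]]';python3 -c "
from h import *
measure('p5');measure('p5','side')"
```

```text
time: 11.4
position: [0.4795, 0.0214, 0.0278]
tcp_rot: [0.0, 0.998, 0.066, -0.001]
contact_force: [0.2, -0.4, 0.1]
grip_width: 0.0
time: 12.15
position: [0.5063, 0.0246, 0.0269]
tcp_rot: [-0.0, 0.998, 0.066, -0.003]
contact_force: [-3.9, 1.7, 0.4]
grip_width: 0.0002
time: 12.52
position: [0.4702, 0.021, 0.027]
tcp_rot: [0.0, 0.998, 0.065, -0.002]
contact_force: [0.4, 0.1, 0.9]
grip_width: -0.0001
top scale (array([574.8, -48.6,   5.2]), [100.1, 191.7]) z 0.0601 slab (array([575.1, -48.1,   7.4]), [239.7, 279.9]) z 0.0122
side scale (array([572.2, -50.1,   5.9]), [99.4, 192.2]) z 0.0592 slab (array([ 5.866e+02, -6.310e+01,  1.000e-01]), [262.6, 327.9]) z 0.0106
```

```bash
python3 -m inch '[[0,0,0,0.1,-1.0,0,255],[0,0,0,0.3,-2.0,0,255],[0,0,0,0.65,-2.6,0,255],[0,0,0,0.65,-2.6,0,255],[0,0,0,0.65,-2.6,0,255]]' && python3 -m inch '[[0,0,0,0.1,0.01,0,255],[0,0,0,0.18,0.02,0,255],[0,0,0,0.25,0.03,0,255],[0,0,0,0.31,0.04,0,255],[0,0,0,0.31,0.04,0,255]]';python3 -c "
from h import *
measure('p6')"
```

```text
time: 13.25
position: [0.5114, -0.134, 0.0275]
tcp_rot: [-0.0, 0.998, 0.065, -0.001]
contact_force: [-0.5, 0.9, -0.0]
grip_width: -0.0002
time: 13.88
position: [0.5279, -0.1319, 0.0269]
tcp_rot: [-0.0, 0.998, 0.066, -0.004]
contact_force: [-4.9, -2.3, 2.1]
grip_width: 0.0003
top scale (array([577.5, -47.5,   7.8]), [98.9, 191.3]) z 0.0602 slab (array([574.9, -48. ,   7.3]), [239.9, 279.7]) z 0.0121
```

```bash
python3 -m inch '[[0,0,0,-0.5,-0.06,0,255],[0,0,0,-1.0,-0.12,0,255],[0,0,0,-1.4,-0.18,0.5,255],[0,0,0,-1.8,-0.2,1.5,255],[0,0,0,-1.8,-0.2,2.5,255],[0,0,0,-1.8,-0.2,2.5,255],[0,0,0,-1.8,-0.2,2.5,255]]';python3 - <<'E'
from h import *
from cell import spotter
measure('end');measure('end','side')
for n in ("mug","tin","power_bank"):
  for c in("top","side"): print(c,n,[np.round(r["extent"],1).tolist() for r in spotter.look_for(c,n)[:1]])
a=cv2.imread("pics/end_top.png")[120:260,110:440]
cv2.imwrite("pics/endc.png",cv2.resize(a,None,fx=2.4,fy=2.4,interpolation=cv2.INTER_CUBIC))
E
```

```text
time: 14.8
position: [0.4209, -0.1437, 0.1773]
tcp_rot: [0.0, 0.998, 0.066, -0.002]
contact_force: [-0.5, -0.1, -0.8]
grip_width: -0.0006
top scale (array([577.4, -48.5,   7.8]), [99.5, 192.9]) z 0.06 slab (array([575.1, -48.2,   7.6]), [239.7, 280.1]) z 0.0122
side scale (array([574.9, -49. ,   8.2]), [98.1, 190.9]) z 0.0594 slab (array([ 5.769e+02, -6.350e+01,  1.000e-01]), [281.3, 328.5]) z 0.0108
top mug [[397.7, 183.2, 35.8, 22.5]]
side mug []
top tin [[259.6, 198.2, 27.8, 24.0]]
side tin [[237.1, 189.7, 16.6, 46.4]]
top power_bank []
side power_bank [[207.2, 135.6, 39.0, 20.8]]
```

View pics/endc.png

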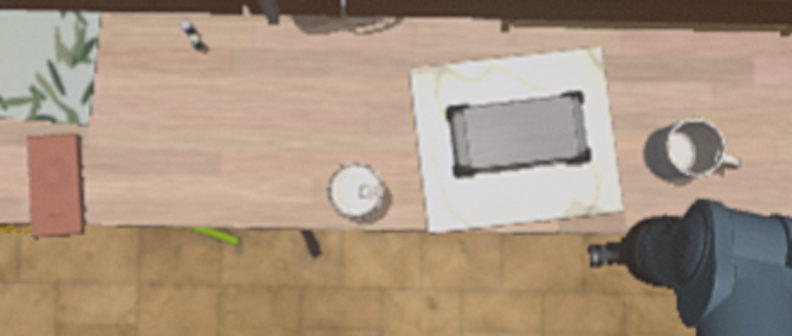

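The picture shows the scale at about (518,133), in the middle of the slab and square to it. The mug, tin and power bank look undisturbed, and the gripper is clear.

```bash
python3 -c "
from cell import ticket
print(ticket.close_job())"
```

```text
the job is handed in; nothing more can be done
None
```

I walked the scale to the middle of the slab with six closed-finger pushes (left, right, left, right, left, right) and handed the job in at about 15 s.

- **Scale position:** the last top-camera check put it about 2.3 mm past the slab's centre going away from the robot, 0.3 mm off sideways, and 0.2–0.5° from square. The side camera put the scale about 2.5 mm nearer the robot (x 574.9 mm against 577.4 mm), which would be almost exactly on centre.
- **Slab reference:** the slab's own pose comes from the top camera only, because the side camera's fit of it was unreliable.
- **Mug, tin and power bank:** all three look undisturbed in the final picture. The detector's boxes for the mug and tin (top) and the power bank (side) were within 3 pixels of the start.
- **Checks that failed:** the detector missed the mug in the side view and the power bank in the top view. It boxed the tin 8 pixels off in the side view, about half its earlier width, possibly because the arm covered part of it.
- **Forces:** the tool force readings I took stayed under about 7 N, and the gripper finished clear of everything.

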